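# Set up the wheel jig

## Robot

A 6-joint arm with a two-finger parallel gripper is mounted at the origin on the work surface. World frame = base frame: x ahead of the robot, y to its left, z up, the work surface at z = 0. Lengths are in m, angles in rad, forces in N, time in s.
With the tool pointing down it reaches from about 0.4 to 0.825 m from the base axis. Payload 7 kg.
Tool frame: the origin (TCP) lies on the centre line of the jaws, within the pads' length; the fingertips stand 22 mm ahead of it and the grasp point (between the pads) lies 3 mm ahead of it; z points along the fingers, y is the direction in which the jaws open and shut (so a half turn about z gives the same grasp; the last joint's range is limited). The gripper opens to 88 mm and grips with 3 to 60 N. Pads are 19 mm wide; open, the fingers measure 130 mm over their backs; the gripper's body (78 mm by 193 mm) begins 47 mm behind the grasp point.
Start: joints at [-0.815, 0.359, 0.012, 0, -1.224, -0.288], TCP at [0.304, -0.602, 0.249] pointing down, gripper open.
Joint ranges: [-3.07, 3.07], [-1.43, 2.12], [-1.02, 1.25], [-3.03, 1.67], [-3.05, -0], [-3.03, 3.03]. Speed limits (rad/s): [2.39, 2.39, 3.01, 3.14, 3.14, 3.14].

## Interface

Orientations are given as [roll, pitch, yaw] about the fixed x, y, z axes, in that order (R = Rz(yaw) Ry(pitch) Rx(roll)).
In Python, from station import arm gives the robot as it stands. The module is installed in compiled form; this text tells all that it offers.
- The arm moves only by the tool arm_command, never from a script. Its argument "motion" is a list of rows, each a list of 3 entries, a list of its own where there are three numbers: the shift along the tool's x, y, z in mm, then the turn, a rotation vector about the tool's x, y, z in degrees, then the opening, from 0 (shut) to 1 (fully open). In form: [[[tx, ty, tz], [wx, wy, wz], grip], ...]. A call has 1 to 20 rows; each row shifts and turns the commanded pose from where the row before left it, along the tool's axes as they then stand; what a row does not reach is not made up. A row lasts 1/12 s, in which the tool goes at most 41.7 mm and 7.16 degrees, less where a joint would pass 70% of its speed; a pose out of reach is approached as far as the arm can. A call is refused whole if a number of a shift passes 41.7 or a number of a turn 7.16, either way. A call with a gripper value outside its range is refused whole. The fingers move at their own pace and stop on an object; "newtons" is the grip in N (left out, the last holds). Time passes only in rows, so rows that do not move let the fingers close. It gives the time, the measured TCP pose, the force and the opening at its end, in the units of the state.
- arm.get_state(): the state, without advancing time (a new reading comes with each control period).
- arm.grab_frame(name): name is "side" or "top" or "wrist"; returns the picture (480x640x3 uint8, red, green, blue); there is no depth.
- arm.camera_info(name): a dict with "fov_y" (degrees; the focal length in pixels is half the picture's height over the tangent of half this angle, whatever the lens; pixels are square), "cx", "cy" (the principal point, pixels), "view" (4x4, takes a point from world to camera coordinates); the wrist camera has in their place "tool_from_camera" (4x4, takes a point from camera to tool coordinates, whose origin is the TCP and whose axes are the flange's). Camera axes: x right, y down, z forward; pixel columns grow to the right and rows downward; lengths in m; the calibration is good to about 2 mm. A picture is of the moment at which its call begins: read the wrist's pose just before it. camera_info takes no time and is no camera call.
- arm.job_done(): hands the job in, once; it reports no verdict.
The state is a dict: "t": time; "q": joint angles; "qd": joint speeds; "joint_efforts": joint torques, N m; "eef_pos": TCP position; "ee_rot": TCP orientation; "force": force on the tool from outside, world axes, zero at the start; "moment": the same for the moment, N m; "width": finger opening in m.
Only numpy, scipy, OpenCV 4.12 (cv2) and the standard library are available. Lean on these libraries where they do the work, as an engineer would, in place of code of your own. Each camera call takes 0.05 s, during which the arm holds its last target. There are 200 camera calls.

## Task

Get the wheel jig ready: lift the light-blue wheel off the socket block and lay it flat in the free half of the red tray without dropping it, then plant the blue-headed pin upright in the block's blind hole, pressed fully home, and then tap the stiff red stop slide along its rail until its yellow pointer is level with the green mark (within about 4 mm) without going past it. Leave the other pins, the orange wheel, the truck and the oil bottle where they are.

Things in the scene. Friction and masses are not known exactly. Their poses are not given: they have to be found in the camera images.
- jig: Fixed jig: grey base plate 340 (x) x 100 (y) x 12 mm, origin under its centre. x axis: along the rail, from the stop slide to the socket block. The bright aluminium socket block, 90 x 90 mm, top 55 mm above the bench, is centred at x = +120 mm, y = 0; the steel rail (top 22 mm up) runs along y = 0 from x = -165 to +70 mm.
- hole (a point): Centre of the mouth of the blind hole, in the middle of the socket block's flat top, 55 mm above the bench. Plain round hole, 26.5 mm across, no chamfer, 35 mm deep, straight down. Axes as the jig's. At the start the light-blue wheel sits on the block and hides the hole.
- wheel_mid (a point): Centre (half-way up) of the light-blue skateboard wheel, 62 mm diameter, 46 mm high, lying flat, 0.16 kg or so, its axis (z) upright. It starts on the socket block's top, its middle within 12 mm of the hole.
- tray: Red open tray fixed to the bench, 210 (x) x 140 (y) x 22 mm high, walls and floor 4 mm thick; origin under its centre. Its -x half already holds the orange wheel; its +x half is free (middle of the free half: x = +50 mm, y = 0).
- spare_mid (a point): Centre (half-way up) of the orange wheel (62 mm diameter, 46 mm high) lying flat in the -x half of the tray. Leave it alone.
- pin_mid (a point): Centre (half-way up) of the blue-headed locating pin, 95 mm long, 0.22 kg or so, upright (z towards the head). Steel shank 24 mm diameter, 55 mm long, square end without chamfer; round blue head 32 mm diameter, 40 mm high (7.5 to 47.5 mm above this point). It stands loosely in the rack, its foot 10 mm above the bench, 20 mm deep in a socket.
- pin_foot (a point): Middle of the flat foot of the blue-headed pin (47.5 mm below its centre); at the bottom of the hole when the pin is home.
- rack: Light wooden pin rack fixed to the bench, 220 (x) x 70 (y) x 30 mm high, origin under its centre; three sockets in a row along its x axis, 70 mm apart. The three pins stand in any order.
- pin_b_mid (a point): Centre of the yellow-headed pin, same size as the blue one, upright in the rack. Leave it alone.
- pin_c_mid (a point): Centre of the black-headed pin, same size as the blue one, upright in the rack. Leave it alone.
- slide (a joint): Travel of the red stop slide along the jig's rail, m; 0 is the far end of the rail, grows towards the socket block, up to 0.18. Stiff: it takes about 6 N to move, and stays wherever it is left. It starts at 0.005 to 0.03.
- slide_mid (a point): Middle of the red stop slide: a block 40 mm long along the rail, 56 mm wide over its upper part (76 mm over the lower), from 24 to 76 mm above the bench; this point is 50 mm above the bench. x axis along the rail, towards the socket block. Its flat rear face is 20 mm behind this point.
- pointer (a point): Middle of the slide at the level of its yellow pointer (a 3 mm wide line across the slide's top and a tongue over the white scale); x axis along the rail.
- mark_line (a point): The green mark: a flat clip with a 4 mm wide line on the white scale, no obstacle. This point is on the rail's centre line abreast of that line; x axis along the rail towards the socket block. At the start it lies 45 to 110 mm ahead of the slide. The slide is set when the pointer's x in this frame is 0; positive is past the mark.
- oil_mid (a point): Centre (half-way up) of the amber oil bottle standing on the bench, 56 mm diameter, 150 mm high. Obstacle, leave it alone.
- truck_mid (a point): Middle (25 mm up) of a skateboard truck standing between robot and jig: 190 mm long along its y axis, 55 mm wide, 50 mm high. Leave it alone.

How it is judged:
By the outcome, as a careful person would: the job done as asked, in the order asked, and still so for the second after the job is handed in, with the robot touching nothing.
It also fails if it takes over 72 s, if anything falls off the work surface, if the arm or the gripper's body presses on something with over 40 N, if the wrist force passes 120 N, or if a joint passes its speed limit or range.

## Working session

There is one attempt and no reset: what is moved stays moved. The work goes in short steps, Python scripts to look and compute and a tool call to move; the robot and the scene stay as the last step left them, time stands still between calls to the robot, and variables do not carry over. Pictures are saved under pics/ and viewed, on a budget of 10 in all, crops included, one or two more only if the job needs it, and the job is handed in when it is done.

Besides the shell and the picture viewer there is one more tool, called after "Call:" by a JSON object that holds its "op" and its "data". arm_command: Moves the arm, as the interface text tells. Its arguments: {"type":"object","properties":{"motion":{"type":"array","items":{"type":"array"}},"newtons":{"type":"number"}},"required":["motion"]}

```bash
mkdir -p pics
python3 - <<'E'
from station import arm
import cv2,numpy as np
s=arm.get_state();print(s)
for n in ("side","top"):
    cv2.imwrite(f"pics/{n}0.png",arm.grab_frame(n)[:,:,::-1]);print(n,arm.camera_info(n))
print(arm.camera_info("wrist"))
E
```

```text
{'t': 0.0, 'q': array([-8.14943968e-01,  3.59424486e-01,  1.10602479e-02, -3.69400204e-04,
       -1.22410356e+00, -2.88088822e-01]), 'qd': array([ 0.00048623,  0.00070357, -0.00075092,  0.0023973 , -0.00151766,
       -0.00071101]), 'joint_efforts': array([-9.36293945e-04, -5.82717204e+01,  2.93064594e+01,  6.99743316e+00,
        6.87775886e-03, -1.53573164e-04]), 'eef_pos': array([ 0.30412278, -0.60209508,  0.24759548]), 'ee_rot': array([ 3.13989140e+00, -1.42001815e-04, -2.67395480e+00]), 'force': array([-0.68896793,  0.68497451,  0.18778388]), 'moment': array([ 0.01857619, -0.00123317,  0.04408914]), 'width': 0.08758766911321748}
side {'fov_y': 50.43847636413174, 'cx': 316.32752346330534, 'cy': 240.40504469416175, 'view': array([[ 0.73574838, -0.67717061,  0.01069062, -0.35653315],
       [-0.43454762, -0.48412744, -0.75946625,  0.2861266 ],
       [ 0.51946385,  0.55413048, -0.65045885,  0.73367112],
       [ 0.        ,  0.        ,  0.        ,  1.        ]])}
top {'fov_y': 51.138670082335736, 'cx': 313.4014713998582, 'cy': 236.17912838646188, 'view': array([[ 0.0290204 , -0.99933262, -0.02218411,  0.00896136],
       [-0.98912531, -0.02550855, -0.14484628,  0.51967143],
       [ 0.14418372,  0.02614636, -0.98920545,  1.03572437],
       [ 0.        ,  0.        ,  0.        ,  1.        ]])}
{'fov_y': 58.38537887833072, 'cx': 320.95667457104145, 'cy': 231.95430816084234, 'tool_from_camera': array([[-9.10370251e-04, -9.57213584e-01, -2.89380936e-01,
         7.87223267e-02],
       [ 9.99998971e-01, -5.50574257e-04, -1.32473190e-03,
         7.31697771e-04],
       [ 1.10872568e-03, -2.89381844e-01,  9.57213100e-01,
        -1.35857928e-01],
       [ 0.00000000e+00,  0.00000000e+00,  0.00000000e+00,
         1.00000000e+00]])}
```

View pics/top0.png

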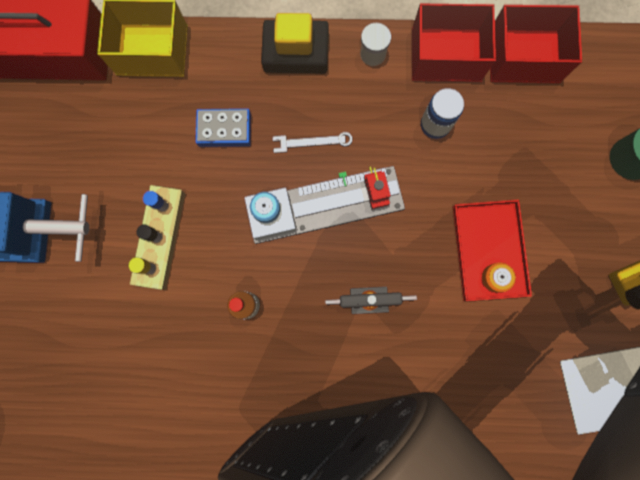

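View pics/side0.png

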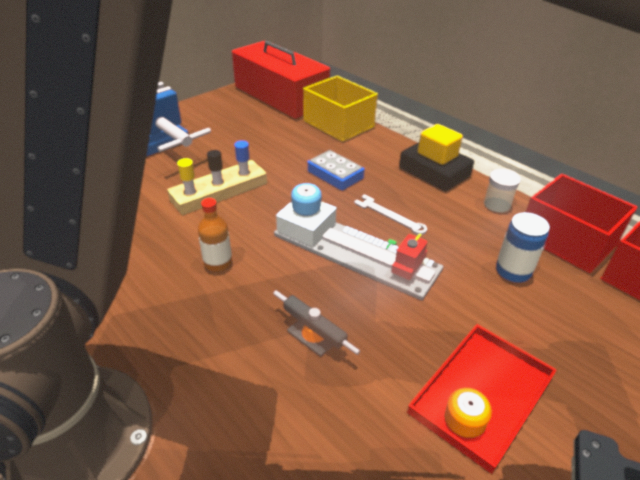

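The top view shows the light-blue wheel at (264,206) on the block, the slide at about (377,188), the green mark at about (343,178), the blue pin head at (152,199), the tray corners at (454,206), (519,202), (528,297) and (467,301), the orange wheel at (501,277), the truck at (371,300) and the oil cap at (236,305).

```bash
cat > h.py <<'E'
from station import arm
import cv2,numpy as np
from scipy.spatial.transform import Rotation as R
def T(s):
    M=np.eye(4);M[:3,:3]=R.from_euler('xyz',s['ee_rot']).as_matrix();M[:3,3]=s['eef_pos'];return M
def cam(n,s=None):
    c=arm.camera_info(n);f=240/np.tan(np.radians(c['fov_y']/2))
    M=np.linalg.inv(c['view']) if 'view' in c else T(s)@c['tool_from_camera']
    return M,f,c['cx'],c['cy']
def px2w(c,u,v,z):
    M,f,cx,cy=c;d=M[:3,:3]@[(u-cx)/f,(v-cy)/f,1];o=M[:3,3];return o+d*(z-o[2])/d[2]
def w2px(c,p):
    M,f,cx,cy=c;q=M[:3,:3].T@(np.array(p)-M[:3,3]);return q[:2]/q[2]*f+[cx,cy]
def goto(xyz,yaw):
    "shift in tool mm and turn about tool z (deg) to a tool-down pose"
    s=arm.get_state();M=T(s);Rt=R.from_euler('xyz',[np.pi,0,yaw])
    w=(R.from_matrix(M[:3,:3]).inv()*Rt).as_rotvec(degrees=True)
    print('tool shift mm',(M[:3,:3].T@(np.array(xyz)-M[:3,3])*1000).round(1),'rotvec deg',w.round(2),'yaw now',s['ee_rot'][2].round(4))
E
python3 - <<'E'
from h import *
c=cam('top');np.set_printoptions(precision=4,suppress=True)
for n,u,v,z in [('wheel',264,206,.101),('slidetop',377,188,.076),('mark',343,178,.024),('blue',152,199,.105),('blk',148,232,.105),('yel',136,265,.105),('t1',454,206,.022),('t2',519,202,.022),('t3',528,297,.022),('t4',467,301,.022),('spare',501,277,.05),('truck',371,300,.05),('oil',236,305,.15),('j1',246,195,.012),('j2',395,168,.012),('j3',404,208,.012),('j4',254,242,.012)]:
    p=px2w(c,u,v,z);print(n,p,w2px(cam('side'),p))
E
```

```text
wheel [0.5695 0.1239 0.101 ] [306.2897 192.0148]
slidetop [ 0.6187 -0.1076  0.076 ] [409.1574 246.6746]
mark [ 0.6524 -0.0379  0.024 ] [389.8094 241.7441]
blue [0.5777 0.3532 0.105 ] [241.8972 145.7663]
blk [0.5094 0.3562 0.105 ] [216.0434 155.691 ]
yel [0.4419 0.3753 0.105 ] [184.9275 163.0873]
t1 [ 0.5959 -0.2807  0.022 ] [475.1206 325.8036]
t2 [ 0.6082 -0.4212  0.022 ] [555.5027 373.2546]
t3 [ 0.4033 -0.4339  0.022 ] [489.754  465.6068]
t4 [ 0.3912 -0.3057  0.022 ] [410.0757 407.7797]
spare [ 0.442  -0.3687  0.05  ] [469.8252 404.9464]
truck [ 0.3869 -0.1003  0.05  ] [314.308  317.8065]
oil [0.3682 0.1622 0.15  ] [208.6271 203.5615]
j1 [0.6118 0.1766 0.012 ] [304.7625 207.2248]
j2 [ 0.6812 -0.1535  0.012 ] [443.7722 268.7411]
j3 [ 0.5908 -0.1738  0.012 ] [422.9634 297.2073]
j4 [0.5067 0.1539 0.012 ] [274.6964 232.0154]
```

Run:
```python
from h import *
y=np.radians(-174.7)
goto([.5695,.1239,.25],y)
Rt=R.from_euler('xyz',[np.pi,0,y]);s=arm.get_state()
print((Rt.inv().apply(np.array([.5695,.1239,.25])-s['eef_pos'])*1000).round(1))
```

```text
tool shift mm [-564.2  528.4   -1.6] rotvec deg [ 8.00e-02 -2.00e-02  2.15e+01] yaw now -2.6739
[-331.3  698.4   -2.3]
```

Call:
{"op": "arm_command", "data": {"motion": [[[0,0,0],[0,0,7.16],1],[[0,0,0],[0,0,7.16],1],[[0,0,0],[0,0,7.16],1],[[-16.6,34.9,0],[0,0,0],1],[[-16.6,34.9,0],[0,0,0],1],[[-16.6,34.9,0],[0,0,0],1],[[-16.6,34.9,0],[0,0,0],1],[[-16.6,34.9,0],[0,0,0],1],[[-16.6,34.9,0],[0,0,0],1],[[-16.6,34.9,0],[0,0,0],1],[[-16.6,34.9,0],[0,0,0],1],[[-16.6,34.9,0],[0,0,0],1],[[-16.6,34.9,0],[0,0,0],1],[[-16.6,34.9,0],[0,0,0],1],[[-16.6,34.9,0],[0,0,0],1],[[-16.6,34.9,0],[0,0,0],1],[[-16.6,34.9,0],[0,0,0],1],[[-16.6,34.9,0],[0,0,0],1],[[-16.6,34.9,0],[0,0,0],1],[[-16.6,34.9,0],[0,0,0],1]]}}

```text
t: 1.77
eef_pos: [0.5303, 0.0164, 0.2485]
ee_rot: [3.141, -0.0, -3.048]
force: [1.7, -0.6, 0.8]
width: 0.0877
```

Call:
{"op": "arm_command", "data": {"motion": [[[-16.6,34.9,0],[0,0,0],1],[[-16.6,34.9,0],[0,0,0],1],[[-16.6,34.9,0],[0,0,0],1],[[0,0,0],[0,0,0],1],[[0,0,0],[0,0,0],1],[[0,0,0],[0,0,0],1]]}}

```text
t: 2.27
eef_pos: [0.5697, 0.1233, 0.2479]
ee_rot: [-3.141, -0.001, -3.048]
force: [-1.1, -0.8, 0.1]
width: 0.0881
```

Run:
```python
from h import *
s=arm.get_state();im=arm.grab_frame('wrist');cv2.imwrite('pics/w1.png',im[:,:,::-1])
print(s['t'],s['eef_pos'],s['ee_rot'],s['force'],s['width']);goto([.5695,.1239,.25],np.radians(-174.7))
print(w2px(cam('wrist',s),[.5695,.1239,.101]))
```

```text
2.2667 [0.56968099 0.12330801 0.24788947] [-3.14109103e+00 -1.42734304e-03 -3.04802122e+00] [-1.14792335 -0.79069091  0.063325  ] 0.08809165390316583
tool shift mm [ 0.1  1.2 -1.8] rotvec deg [-0.02 -0.05  0.01] yaw now -3.0489
[321.65795288 222.77718405]
```

View pics/w1.png

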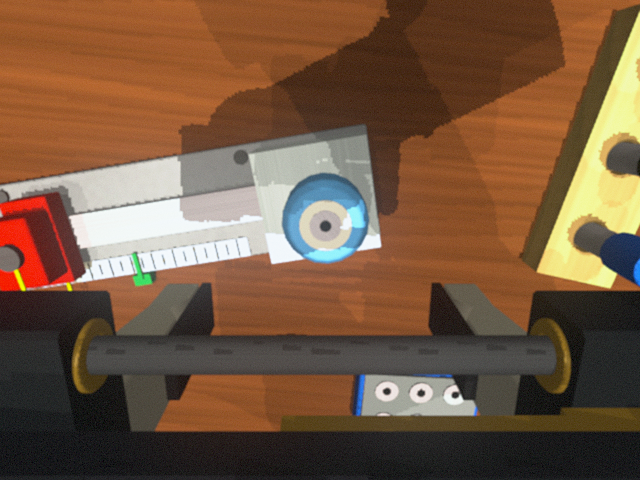

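The wrist view shows the wheel outline centred at (326,218) and its hub at (325,226), close to the prediction of (322,223). I'll shift about +2.5 mm in tool y and descend.

Call:
{"op": "arm_command", "data": {"motion": [[[0,2.7,35],[0,0,0],1],[[0,0,35],[0,0,0],1],[[0,0,35],[0,0,0],1],[[0,0,30],[0,0,0],1],[[0,0,14],[0,0,0],1],[[0,0,6.5],[0,0,0],1],[[0,0,0],[0,0,0],0.6],[[0,0,0],[0,0,0],0.6],[[0,0,0],[0,0,0],0.5],[[0,0,0],[0,0,0],0.4],[[0,0,0],[0,0,0],0.4],[[0,0,0],[0,0,0],0.4],[[0,0,0],[0,0,0],0.4]], "newtons": 25}}

```text
t: 3.4
eef_pos: [0.5706, 0.1263, 0.0945]
ee_rot: [3.141, 0.002, -3.048]
force: [-1.4, -0.1, 7.2]
width: 0.0609
```

Call:
{"op": "arm_command", "data": {"motion": [[[0,0,-5],[0,0,0],0.4],[[0,0,-15],[0,0,0],0.4],[[0,0,-25],[0,0,0],0.4],[[0,0,-30],[0,0,0],0.4],[[0,0,-15],[0,0,0],0.4],[[0,0,0],[0,0,0],0.4],[[0,0,0],[0,0,0],0.4]]}}

```text
t: 3.98
eef_pos: [0.57, 0.1263, 0.1839]
ee_rot: [3.14, 0.002, -3.049]
force: [-0.7, 0.8, -2.6]
width: 0.061
```

Run:
```python
from h import *
s=arm.get_state();print(s['eef_pos'],s['force'],s['width']);cv2.imwrite('pics/t2.png',arm.grab_frame('top')[:,:,::-1])
goto([.5495,-.3557,.14],np.radians(-174.7))
```

```text
[0.56995601 0.1263048  0.18393804] [-0.73443774  0.84000192 -2.64512445] 0.060958863579252995
tool shift mm [  64.3 -477.8   42.5] rotvec deg [ 0.03 -0.03  0.  ] yaw now -3.049
```

Call:
{"op": "arm_command", "data": {"motion": [[[2.3,-17,0],[0,0,0],0.4],[[4.6,-34.1,0],[0,0,0],0.4],[[4.6,-34.1,0],[0,0,0],0.4],[[4.6,-34.1,0],[0,0,0],0.4],[[4.6,-34.1,0],[0,0,0],0.4],[[4.6,-34.1,0],[0,0,0],0.4],[[4.6,-34.1,0],[0,0,0],0.4],[[4.6,-34.1,0],[0,0,0],0.4],[[4.6,-34.1,0],[0,0,0],0.4],[[4.6,-34.1,0],[0,0,0],0.4],[[4.6,-34.1,0],[0,0,0],0.4],[[4.6,-34.1,0],[0,0,0],0.4],[[4.6,-34.1,0],[0,0,0],0.4],[[4.6,-34.1,0],[0,0,0],0.4],[[2.3,-17,20],[0,0,0],0.4],[[0,0,30],[0,0,0],0.4],[[0,0,30],[0,0,0],0.4],[[0,0,20],[0,0,0],0.4],[[0,0,0],[0,0,0],0.4],[[0,0,0],[0,0,0],0.4]]}}

```text
t: 5.7
eef_pos: [0.5486, -0.3548, 0.0809]
ee_rot: [3.14, -0.005, -3.049]
force: [0.0, 0.5, -0.6]
width: 0.0612
```

Run:
```python
from h import *
s=arm.get_state();print(s['eef_pos'],s['force'],s['width'])
a=arm.grab_frame('side');b=arm.grab_frame('wrist');o=np.hstack([a[240:,320:],b[150:390,160:480]]);cv2.imwrite('pics/s3.png',o[:,:,::-1])
```

```text
[ 0.54862043 -0.35483646  0.08087037] [ 0.02175989  0.49281988 -0.55962895] 0.06116476181436162
```

View pics/s3.png

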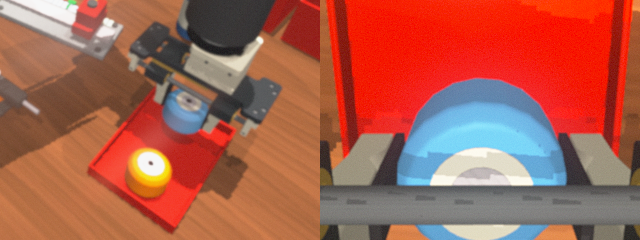

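The wheel is held level above the free half of the tray, clear of the orange wheel. I'll lower it slowly.

Call:
{"op": "arm_command", "data": {"motion": [[[0,0,18],[0,0,0],0.4],[[0,0,10],[0,0,0],0.4],[[0,0,5],[0,0,0],0.4],[[0,0,2],[0,0,0],0.4],[[0,0,1],[0,0,0],0.4],[[0,0,0],[0,0,0],0.4],[[0,0,0],[0,0,0],0.4]]}}

```text
t: 6.38
eef_pos: [0.5505, -0.3554, 0.0478]
ee_rot: [-3.141, 0.001, -3.048]
force: [0.1, 0.7, -1.7]
width: 0.0607
```

Call:
{"op": "arm_command", "data": {"motion": [[[0,0,1],[0,0,0],0.4],[[0,0,1],[0,0,0],0.4],[[0,0,1],[0,0,0],0.4],[[0,0,0],[0,0,0],0.4]]}}

```text
t: 6.72
eef_pos: [0.5499, -0.3552, 0.0439]
ee_rot: [3.141, -0.0, -3.049]
force: [0.1, 0.9, -2.1]
width: 0.0609
```

Call:
{"op": "arm_command", "data": {"motion": [[[0,0,1],[0,0,0],0.4],[[0,0,0.5],[0,0,0],0.4],[[0,0,0],[0,0,0],0.4]]}}

```text
t: 6.97
eef_pos: [0.5501, -0.3553, 0.0435]
ee_rot: [-3.141, 0.0, -3.048]
force: [-1.9, 1.5, 6.1]
width: 0.0613
```

Contact at about 6 N. I'll open slightly and lift.

Call:
{"op": "arm_command", "data": {"motion": [[[0,0,0],[0,0,0],0.78],[[0,0,0],[0,0,0],0.8],[[0,0,0],[0,0,0],0.82],[[0,0,0],[0,0,0],0.82],[[0,0,-10],[0,0,0],0.82],[[0,0,-30],[0,0,0],0.82],[[0,0,-40],[0,0,0],1],[[0,0,-41],[0,0,0],1],[[0,0,-41],[0,0,0],1],[[0,0,-15],[0,0,0],1],[[0,0,0],[0,0,0],1]]}}

```text
t: 7.88
eef_pos: [0.5522, -0.3564, 0.2267]
ee_rot: [-3.137, 0.009, -3.048]
force: [-0.4, 0.0, -0.7]
width: 0.0877
```

Run:
```python
from h import *
s=arm.get_state();print(s['eef_pos'],s['ee_rot'],s['force'],s['width']);cv2.imwrite('pics/w4.png',arm.grab_frame('wrist')[:,:,::-1])
goto([.5777,.3532,.225],np.radians(-174.7))
goto([.5777,.3532,.225],np.radians(170.8))
```

```text
[ 0.55222297 -0.35639566  0.22668842] [-3.13663533  0.00851772 -3.04796908] [-0.37103181  0.03421061 -0.69162293] 0.0877392184218955
tool shift mm [-92.3 703.4  -2.7] rotvec deg [-0.15  0.31  0.03] yaw now -3.0485
tool shift mm [-92.3 703.4  -2.7] rotvec deg [-0.11  0.33 14.53] yaw now -3.0485
```

Call:
{"op": "arm_command", "data": {"motion": [[[-2.4,18.1,0],[0,0,0],1],[[-4.7,36.2,0],[0,0,0],1],[[-4.7,36.2,0],[0,0,0],1],[[-4.7,36.2,0],[0,0,0],1],[[-4.7,36.2,0],[0,0,0],1],[[-4.7,36.2,0],[0,0,0],1],[[-4.7,36.2,0],[0,0,0],1],[[-4.7,36.2,0],[0,0,0],1],[[-4.7,36.2,0],[0,0,0],1],[[-4.7,36.2,10],[0,0,0],1],[[-4.7,36.2,12],[0,0,0],1],[[-4.7,36.2,12],[0,0,0],1],[[-4.7,36.2,12],[0,0,0],1],[[-2.4,18.1,6],[0,0,0],1],[[0,0,0],[0,0,0],1],[[0,0,0],[0,0,0],1],[[0,0,0],[0,0,0],1]]}}

```text
t: 9.35
eef_pos: [0.567, 0.1187, 0.1672]
ee_rot: [-3.141, -0.001, -3.048]
force: [-0.2, 0.1, -0.3]
width: 0.0879
```

Run:
```python
from h import *
s=arm.get_state();print(list(s['eef_pos']),list(s['ee_rot']));cv2.imwrite('pics/w5.png',arm.grab_frame('wrist')[:,:,::-1])
print(w2px(cam('wrist',s),[.570,.1176,.055]))
```

```text
[np.float64(0.566965078959675), np.float64(0.11868672303537423), np.float64(0.1672452070474729)] [np.float64(-3.141036187726795), np.float64(-0.0010629216008846143), np.float64(-3.048308256603114)]
[318.42515924 242.80510483]
```

View pics/w5.png

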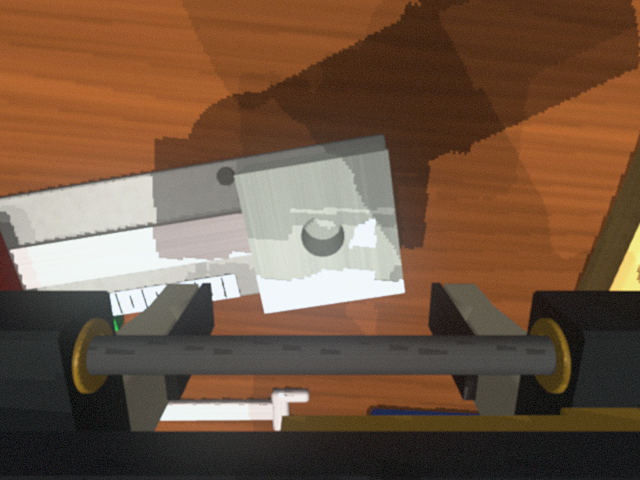

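The hole mouth is centred at about (322.5,235.5), from its rim and from the block corners (235,175), (386,150), (404,292) and (264,313). Next I'll take the same relative view of the blue head, so calibration errors cancel.

Call:
{"op": "arm_command", "data": {"motion": [[[-2,14.5,-25],[0,0,0],1],[[-4.8,33.1,-25],[0,0,0],1],[[-4.8,33.1,0],[0,0,0],1],[[-4.8,33.1,0],[0,0,0],1],[[-4.8,33.1,0],[0,0,0],1],[[-4.8,33.1,0],[0,0,0],1],[[-4.8,33.1,0],[0,0,0],1],[[-2.6,18.4,0],[0,0,0],1],[[0,0,0],[0,0,0],1],[[0,0,0],[0,0,0],1],[[0,0,0],[0,0,0],1]]}}

```text
t: 10.32
eef_pos: [0.5793, 0.3513, 0.2176]
ee_rot: [-3.141, -0.0, -3.05]
force: [0.8, -0.5, -0.4]
width: 0.0874
```

Run:
```python
from h import *
s=arm.get_state();print(list(s['eef_pos']),list(s['ee_rot']));im=arm.grab_frame('wrist')[:,:,::-1];cv2.imwrite('pics/w6.png',im)
h=cv2.cvtColor(np.ascontiguousarray(im),cv2.COLOR_BGR2HSV);m=cv2.inRange(h,(100,120,40),(125,255,255))
m[300:]=0
n,l,st,ce=cv2.connectedComponentsWithStats(m);print(st[st[:,4]>200],ce[st[:,4]>200])
```

```text
[np.float64(0.5793039769892685), np.float64(0.3512764494572259), np.float64(0.2175698701442487)] [np.float64(-3.1413387439396776), np.float64(-0.0002863467277440801), np.float64(-3.0496833903950873)]
[[     0      0    640    480 305314]
 [   310    215     49     48   1833]] [[319.35998677 239.50581041]
 [333.6273868  238.71903983]]
```

View pics/w6.png

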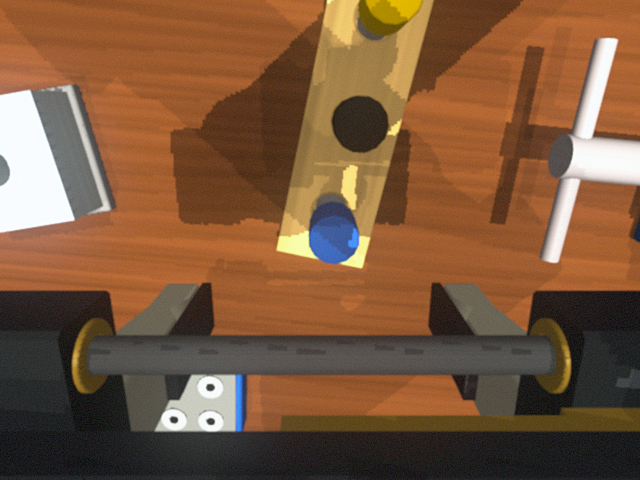

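Run:
```python
from h import *
s5=dict(eef_pos=np.array([0.566965,0.118687,0.167245]),ee_rot=np.array([-3.141036,-0.001063,-3.048308]))
s6=dict(eef_pos=np.array([0.579304,0.351276,0.217570]),ee_rot=np.array([-3.141339,-0.000286,-3.049683]))
c5,c6=cam('wrist',s5),cam('wrist',s6)
a=np.linspace(0,6.28,100)
def circ(c,p,r):
    q=np.array([w2px(c,p+[r*np.cos(t),r*np.sin(t),0]) for t in a]);return q.min(0),q.max(0)
h=px2w(c5,322.5,235.5,.055);p=px2w(c6,334,238.7,.105)
print('hole',h,circ(c5,h,.01325));print('pin',p,circ(c6,p,.016))
im=cv2.imread('pics/w6.png');hsv=cv2.cvtColor(im,cv2.COLOR_BGR2HSV)
for v in range(190,270,4):
    print(v,im[v,334],hsv[v,334])
im5=cv2.imread('pics/w5.png');g=cv2.cvtColor(im5,cv2.COLOR_BGR2GRAY)
m=((g<130)*255).astype(np.uint8);m[:195]=0;m[280:]=0;m[:,:280]=0;m[:,370:]=0
n,l,st,ce=cv2.connectedComponentsWithStats(m);print(st)
v=np.hstack([cv2.resize(im5[195:275,285:365],(400,400),interpolation=0),cv2.resize(im[190:270,294:374],(400,400),interpolation=0)]);cv2.imwrite('pics/z7.png',v)
```

```text
hole [0.56513835 0.11963316 0.055     ] (array([300.60817863, 214.27140742]), array([344.3962982 , 256.10368925]))
pin [0.57905153 0.35941624 0.105     ] (array([307.65564797, 213.14082417]), array([360.35835974, 263.35755104]))
190 [ 68 121 155] [ 18 143 155]
194 [ 72  91 107] [ 16  83 107]
198 [ 80  88 100] [ 12  51 100]
202 [90 71 71] [120  54  90]
206 [89 66 62] [116  77  89]
210 [93 64 61] [117  88  93]
214 [93 66 67] [121  74  93]
218 [133  80  61] [112 138 133]
222 [130  79  59] [112 139 130]
226 [145  89  65] [111 141 145]
230 [157  96  66] [110 148 157]
234 [159  94  62] [110 156 159]
238 [151  88  56] [110 160 151]
242 [155  94  62] [110 153 155]
246 [174  98  67] [111 157 174]
250 [187 106  67] [110 164 187]
254 [191 108  66] [110 167 191]
258 [187 103  62] [110 170 187]
262 [186 101  60] [110 173 186]
266 [ 53 108 177] [ 13 179 177]
[[     0      0    640    480 306548]
 [   302    227     42     29    652]]
```

View pics/z7.png

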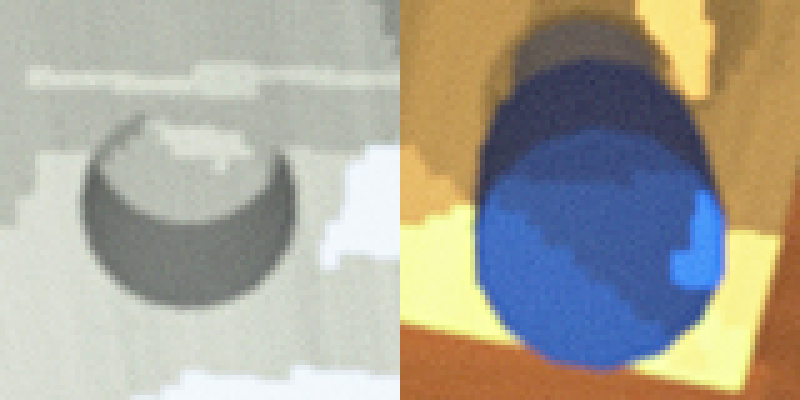

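Zoomed in, the hole rim gives a centre of (322.9,235.8) and the head's top face (334.3,239.6). The pin is therefore near (0.5795,0.3597) and the hole near (0.5653,0.1199), with any camera bias shared by both. Now the grasp.

Call:
{"op": "arm_command", "data": {"motion": [[[-1,8.3,10],[0,0,0],1],[[0,0,35],[0,0,0],1],[[0,0,35],[0,0,0],1],[[0,0,28],[0,0,0],1],[[0,0,14],[0,0,0],1],[[0,0,4.5],[0,0,0],1],[[0,0,0],[0,0,0],1],[[0,0,0],[0,0,0],0.5],[[0,0,0],[0,0,0],0.4],[[0,0,0],[0,0,0],0.3],[[0,0,0],[0,0,0],0.1],[[0,0,0],[0,0,0],0.1],[[0,0,0],[0,0,0],0.1],[[0,0,0],[0,0,0],0.1]], "newtons": 40}}

```text
t: 11.53
eef_pos: [0.5794, 0.361, 0.0913]
ee_rot: [3.141, 0.0, -3.049]
force: [-0.4, -0.3, 1.0]
width: 0.0464
```

Call:
{"op": "arm_command", "data": {"motion": [[[0,0,0],[0,0,0],0.1],[[0,0,0],[0,0,0],0.1],[[0,0,0],[0,0,0],0.1],[[0,0,0],[0,0,0],0.1],[[0,0,0],[0,0,0],0.1]]}}

```text
t: 11.95
eef_pos: [0.5793, 0.3609, 0.091]
ee_rot: [-3.142, -0.0, -3.049]
force: [0.8, -0.0, 0.9]
width: 0.031
```

Run:
```python
from h import *
s=arm.get_state();print(list(s['eef_pos']),list(s['ee_rot']),s['force'],s['width']);im=arm.grab_frame('wrist')[:,:,::-1];cv2.imwrite('pics/w8.png',im)
c=cam('wrist',s);M=T(s)
top=M[:3,3]*[1,1,0]+[0,0,.105];print('pred head top if on tcp axis',w2px(c,top),w2px(c,top+M[:3,1]*.016),w2px(c,top-M[:3,1]*.016))
h=cv2.cvtColor(np.ascontiguousarray(im),cv2.COLOR_BGR2HSV);m=cv2.inRange(h,(100,120,40),(125,255,255))
for v in range(280,360,5):
    x=np.where(m[v,200:440])[0]
    if len(x):print(v,x.min()+200,x.max()+200)
```

```text
[np.float64(0.5793170510848723), np.float64(0.3609403722979397), np.float64(0.09097777220996585)] [np.float64(-3.1415614067675652), np.float64(-8.443852070727509e-05), np.float64(-3.048651411421344)] [ 0.77710553 -0.04093657  0.88714643] 0.030964680751739224
pred head top if on tcp axis [319.77413293 355.98392965] [369.05167204 355.97646144] [270.51186683 355.99139556]
280 297 346
285 290 350
290 288 353
295 286 356
300 288 357
305 284 359
310 282 360
315 280 361
320 279 363
325 278 364
330 277 365
335 281 361
```

View pics/w8.png

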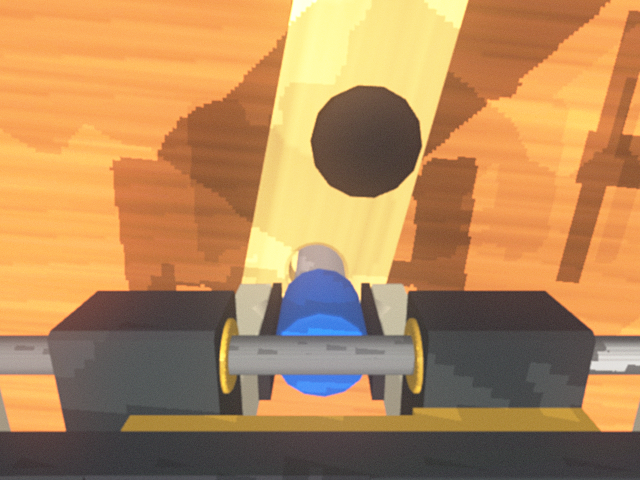

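The head is gripped (31 mm opening) and centred at column 321 against 319.8 predicted, so the camera's lateral bias is about 0.4–0.5 mm. I'll lift and carry it over the hole.

Call:
{"op": "arm_command", "data": {"motion": [[[0,0,-8],[0,0,0],0.1],[[0,0,-16],[0,0,0],0.1],[[0,0,-24],[0,0,0],0.1],[[0,0,-24],[0,0,0],0.1],[[0,0,-8],[0,0,0],0.1],[[2.3,-15,0],[0,0,0],0.1],[[4.5,-29.9,0],[0,0,0],0.1],[[4.5,-29.9,0],[0,0,0],0.1],[[4.5,-29.9,0],[0,0,0],0.1],[[4.5,-29.9,0],[0,0,0],0.1],[[4.5,-29.9,0],[0,0,0],0.1],[[4.5,-29.9,0],[0,0,0],0.1],[[4.5,-29.9,0],[0,0,0],0.1],[[2.3,-15,0],[0,0,0],0.1],[[0,0,15],[0,0,0],0.1],[[0,0,8],[0,0,0],0.1],[[0,0,0],[0,0,0],0.1],[[0,0,0],[0,0,0],0.1],[[0,0,0],[0,0,0],0.1]]}}

```text
t: 13.58
eef_pos: [0.5658, 0.1199, 0.1481]
ee_rot: [-3.141, -0.0, -3.048]
force: [0.3, -0.6, -2.4]
width: 0.0313
```

Run:
```python
from h import *
s=arm.get_state();print(s['t'],s['eef_pos'],s['ee_rot'],s['force'],s['moment'],s['width']);goto([.56535,.1194,.136],np.radians(-174.7))
im=arm.grab_frame('wrist')[:,:,::-1];cv2.imwrite('pics/w9.png',im)
```

```text
13.5833 [0.56578698 0.11991559 0.14805523] [-3.14136822e+00 -9.51801706e-05 -3.04778048e+00] [ 0.29156488 -0.55551243 -2.35026281] [ 0.03568172 -0.01791715  0.0216361 ] 0.03132462228695021
tool shift mm [ 0.5 -0.5 12.1] rotvec deg [-0.01 -0.01  0.08] yaw now -3.0478
```

View pics/w9.png

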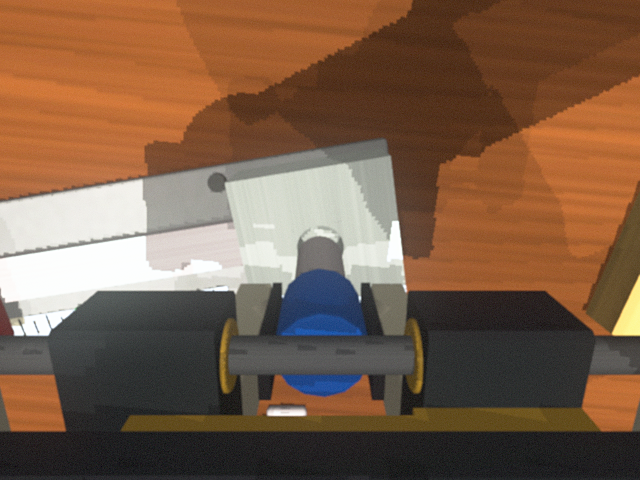

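The foot hangs just over the hole, with the rim showing evenly around it near (320,232). I'll correct by 0.5 mm and lower gently.

Call:
{"op": "arm_command", "data": {"motion": [[[0.5,-0.5,4],[0,0,0],0.1],[[0,0,3],[0,0,0],0.1],[[0,0,1],[0,0,0],0.1],[[0,0,1],[0,0,0],0.1],[[0,0,1],[0,0,0],0.1],[[0,0,1],[0,0,0],0.1],[[0,0,1],[0,0,0],0.1],[[0,0,1],[0,0,0],0.1],[[0,0,0],[0,0,0],0.1],[[0,0,0],[0,0,0],0.1]]}}

```text
t: 14.47
eef_pos: [0.5652, 0.1188, 0.135]
ee_rot: [3.141, 0.0, -3.049]
force: [-0.0, 0.3, -2.1]
width: 0.0311
```

Call:
{"op": "arm_command", "data": {"motion": [[[0,0,1],[0,0,0],0.1],[[0,0,1],[0,0,0],0.1],[[0,0,1],[0,0,0],0.1],[[0,0,0],[0,0,0],0.1],[[0,0,0],[0,0,0],0.1]]}}

```text
t: 14.88
eef_pos: [0.5651, 0.1188, 0.1319]
ee_rot: [3.142, -0.0, -3.049]
force: [0.5, 1.1, -2.4]
width: 0.0313
```

It has entered with no contact force. I'll continue.

Call:
{"op": "arm_command", "data": {"motion": [[[0,0,2],[0,0,0],0.1],[[0,0,3],[0,0,0],0.1],[[0,0,3],[0,0,0],0.1],[[0,0,3],[0,0,0],0.1],[[0,0,3],[0,0,0],0.1],[[0,0,3],[0,0,0],0.1],[[0,0,2],[0,0,0],0.1],[[0,0,0],[0,0,0],0.1],[[0,0,0],[0,0,0],0.1]]}}

```text
t: 15.63
eef_pos: [0.565, 0.1187, 0.1127]
ee_rot: [-3.141, -0.001, -3.049]
force: [-0.7, 1.2, -3.4]
width: 0.0313
```

Call:
{"op": "arm_command", "data": {"motion": [[[0,0,3],[0,0,0],0.1],[[0,0,3],[0,0,0],0.1],[[0,0,2],[0,0,0],0.1],[[0,0,1],[0,0,0],0.1],[[0,0,1],[0,0,0],0.1],[[0,0,1],[0,0,0],0.1],[[0,0,0],[0,0,0],0.1],[[0,0,0],[0,0,0],0.1]]}}

```text
t: 16.3
eef_pos: [0.5651, 0.1188, 0.1019]
ee_rot: [3.142, -0.0, -3.049]
force: [-0.0, 2.4, -2.8]
width: 0.0315
```

Call:
{"op": "arm_command", "data": {"motion": [[[0,0,0.7],[0,0,0],0.1],[[0,0,0.7],[0,0,0],0.1],[[0,0,0.7],[0,0,0],0.1],[[0,0,0],[0,0,0],0.1]]}}

```text
t: 16.63
eef_pos: [0.5655, 0.1188, 0.1009]
ee_rot: [-3.142, 0.001, -3.048]
force: [-2.1, 0.6, 6.3]
width: 0.0312
```

Call:
{"op": "arm_command", "data": {"motion": [[[0,0,0.7],[0,0,0],0.1],[[0,0,0.5],[0,0,0],0.1],[[0,0,0],[0,0,0],0.1]]}}

```text
t: 16.88
eef_pos: [0.5658, 0.1187, 0.1008]
ee_rot: [-3.141, 0.002, -3.048]
force: [-4.9, -0.6, 14.0]
width: 0.0314
```

The pin bottoms out at the expected depth (TCP z 0.101, 14 N). Now I'll release and lift straight up.

Call:
{"op": "arm_command", "data": {"motion": [[[0,0,-1.2],[0,0,0],0.1],[[0,0,0],[0,0,0],0.45],[[0,0,0],[0,0,0],0.6],[[0,0,0],[0,0,0],0.8],[[0,0,0],[0,0,0],0.8],[[0,0,0],[0,0,0],0.8],[[0,0,-10],[0,0,0],0.8],[[0,0,-30],[0,0,0],0.8],[[0,0,-40],[0,0,0],0.8],[[0,0,-40],[0,0,0],0.8],[[0,0,-27],[0,0,0],0.8]]}}

```text
t: 17.8
eef_pos: [0.566, 0.1188, 0.2517]
ee_rot: [3.141, 0.004, -3.048]
force: [0.3, 1.1, -0.1]
width: 0.0701
```

Call:
{"op": "arm_command", "data": {"motion": [[[0,0,0],[0,0,-7],0.5],[[-5.8,-19.7,0],[0,0,0],0.3],[[-5.8,-29.7,0],[0,0,0],0],[[-6.8,-29.7,0],[0,0,0],0],[[-6.8,-29.7,0],[0,0,0],0],[[-6.8,-29.7,0],[0,0,0],0],[[-6.8,-29.7,0],[0,0,0],0],[[-4.8,-20,0],[0,0,0],0],[[0,0,0],[0,0,0],0],[[0,0,0],[0,0,0],0],[[0,0,0],[0,0,0],0],[[0,0,0],[0,0,0],0]]}}

```text
t: 18.8
eef_pos: [0.6477, -0.0551, 0.2474]
ee_rot: [3.141, 0.0, -2.926]
force: [-0.1, 0.1, -0.1]
width: 0.0011
```

Run:
```python
from h import *
s=arm.get_state();print(s['t'],list(s['eef_pos']),list(s['ee_rot']),s['width'])
im=arm.grab_frame('wrist')[:,:,::-1];cv2.imwrite('pics/w10.png',im)
c=cam('wrist',s);print(w2px(c,[.5653,.1194,.115]))
```

```text
18.8 [np.float64(0.6476704025816953), np.float64(-0.05514456759869201), np.float64(0.2473618852594597)] [np.float64(3.141492181742383), np.float64(0.0003254150377849374), np.float64(-2.9258642135200223)] 0.001148274394633499
[623.30077559 161.81187805]
```

View pics/w10.png

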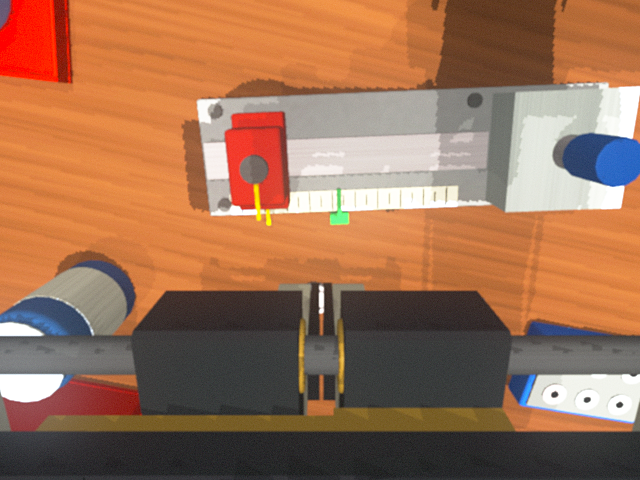

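The pin is upright in the block, its head near (600,158). The slide's top line runs (257,185)–(259,220) and its lower tongue is near (268,215). The green line is at (339,188–212), and the slide's rear top edge is near column 227–230.

Run:
```python
from h import *
np.set_printoptions(precision=4,suppress=True)
s=dict(eef_pos=np.array([0.6476704,-0.0551446,0.2473619]),ee_rot=np.array([3.1414922,0.0003254,-2.925864]))
c=cam('wrist',s)
im=cv2.imread('pics/w10.png');h=cv2.cvtColor(im,cv2.COLOR_BGR2HSV)
y=cv2.inRange(h,(22,150,120),(32,255,255));g=cv2.inRange(h,(50,120,60),(80,255,255))
for v in range(180,228,3):
    f=lambda m,a,b:np.where(m[v,a:b])[0]+a
    print(v,f(y,245,280),f(g,325,355)[[0,-1]] if len(f(g,325,355)) else '')
e1=px2w(c,211,215,.012);e2=px2w(c,620,208,.012);d=(e2-e1)/np.linalg.norm(e2-e1);print('jig yaw',np.degrees(np.arctan2(d[1],d[0])))
H=np.array([.5653,.1194,0])
for n,u,v,z in [('ptr top',257.5,200,.076),('ptr top2',257.5,200,.078),('tongue',268,218,.024),('tongue',268,218,.014),('mark',339,200,.024),('mark',339,200,.014),('rear',226.5,135,.076),('front',286,135,.076),('rearbot',230,205,.076)]:
    p=px2w(c,u,v,z);print(n,z,p,'jig x',((p-H)@d*1000+120).round(1))
```

```text
180 [] 
183 [] 
186 [254 255 256 257] 
189 [254 255 256 257 258] [338 338]
192 [255 256 257 258] [338 339]
195 [255 256 257 258] [338 339]
198 [255 256 257 258] [338 339]
201 [255 256 257 258 259] [338 339]
204 [255 256 257 258 259] [338 339]
207 [256 257 258 259] [338 339]
210 [257 258 259 266 267 268] [338 340]
213 [257 258 259 266 267 268 269] [332 347]
216 [256 257 258 259 260 266 267 268 269] [330 347]
219 [257 258 259 260 266 267 268 269 270] [330 347]
222 [266 267 268 269 270 271] [331 347]
225 [267 268 269 270] 
jig yaw 103.33460809715918
ptr top 0.076 [ 0.6475 -0.1024  0.076 ] jig x -114.8
ptr top2 0.078 [ 0.647  -0.1022  0.078 ] jig x -114.5
tongue 0.024 [ 0.6743 -0.096   0.024 ] jig x -114.8
tongue 0.014 [ 0.6772 -0.0967  0.014 ] jig x -116.1
mark 0.024 [ 0.6457 -0.0396  0.024 ] jig x -53.3
mark 0.014 [ 0.6478 -0.0387  0.014 ] jig x -52.9
rear 0.076 [ 0.6063 -0.1316  0.076 ] jig x -133.6
front 0.076 [ 0.5974 -0.0909  0.076 ] jig x -92.0
rearbot 0.076 [ 0.6555 -0.1215  0.076 ] jig x -135.2
```

Run:
```python
from h import *
c=cam('top');cs=cam('side')
for z in (.1,.12,.14,.16):
    p=px2w(c,447,105,z);print(z,p,w2px(cs,p))
print(px2w(c,437,135,0))
s=arm.get_state();y=np.radians(103.3-270);R2=R.from_euler('xyz',[np.pi,0,y]);print(np.degrees(s['ee_rot'][2]),s['q'])
goto([.6347,-.1735,.15],y);print(R2.inv().apply(np.array([.6347,-.1735,.15])-s['eef_pos'])*1000)
```

```text
0.1 [ 0.79336234 -0.24864359  0.1       ] [530.66467021 232.73210874]
0.12 [ 0.78478374 -0.24376817  0.12      ] [528.91364285 225.02190521]
0.14 [ 0.77620514 -0.23889275  0.14      ] [527.10601212 217.06246317]
0.16 [ 0.76762653 -0.23401733  0.16      ] [525.23898832 208.84149881]
[ 0.76417622 -0.24977632  0.        ]
-167.61691564866163 [ 2.14790772e-01  3.18465126e-01 -4.94407045e-02 -6.29879996e-05
 -1.20253615e+00 -1.56943883e+00]
tool shift mm [  38.1 -113.    97.3] rotvec deg [ 0.    0.02 -0.92] yaw now -2.9255
[  39.88417025 -112.34134578   97.35817864]
```

Call:
{"op": "arm_command", "data": {"motion": [[[0,0,0],[0,0,-0.9],0],[[10,-28,0],[0,0,0],0],[[10,-28,0],[0,0,0],0],[[10,-28,20],[0,0,0],0],[[9.9,-28.3,30],[0,0,0],0],[[0,0,35],[0,0,0],0],[[0,0,35],[0,0,0],0],[[0,0,30],[0,0,0],0],[[0,0,17],[0,0,0],0],[[0,0,0],[0,0,0],0],[[0,0,0],[0,0,0],0],[[0,0,0],[0,0,0],0]]}}

```text
t: 19.85
eef_pos: [0.636, -0.1734, 0.0821]
ee_rot: [-3.141, 0.002, -2.909]
force: [-0.5, 0.1, 0.8]
width: 0.0004
```

```bash
cat > jx.py <<'E'
from h import *
s=arm.get_state();d=np.array([-.2300,.9732,0]);n=np.array([-.9732,-.23,0]);p=s['eef_pos']-[.5653,.1194,0]
print('jig x,y of TCP',(p@d*1000+120).round(1),(p@n*1000).round(1),'z',s['eef_pos'][2],'F along',(s['force']@d).round(1),s['force'],'t',s['t'])
E
python3 jx.py; python3 -c "
from h import *
goto([.6347,-.1735,.078],np.radians(103.3-270))"
```

```text
jig x,y of TCP -181.2 -1.4 z 0.08212457205829604 F along 0.3 [-0.49108508  0.14366082  0.78313209] t 19.85
tool shift mm [1.3 0.2 4.1] rotvec deg [-0.05  0.11  0.01] yaw now -2.9093
```

Call:
{"op": "arm_command", "data": {"motion": [[[1.3,0,4],[0,0,0],0],[[0,10,0],[0,0,0],0],[[0,8,0],[0,0,0],0],[[0,3,0],[0,0,0],0],[[0,1,0],[0,0,0],0],[[0,1,0],[0,0,0],0],[[0,1,0],[0,0,0],0],[[0,0,0],[0,0,0],0],[[0,0,0],[0,0,0],0]]}}

```text
t: 20.6
eef_pos: [0.6281, -0.1508, 0.0764]
ee_rot: [-3.142, 0.0, -2.911]
force: [-0.0, -0.3, 0.7]
width: 0.0002
```

```bash
python3 jx.py
```

```text
jig x,y of TCP -157.4 1.0 z 0.07643200845917893 F along -0.3 [-0.0100129  -0.28096834  0.67102752] t 20.6
```

Call:
{"op": "arm_command", "data": {"motion": [[[0,1,0],[0,0,0],0],[[0,1,0],[0,0,0],0],[[0,1,0],[0,0,0],0],[[0,1,0],[0,0,0],0],[[0,1,0],[0,0,0],0],[[0,0,0],[0,0,0],0]]}}

```text
t: 21.1
eef_pos: [0.6269, -0.1462, 0.0764]
ee_rot: [-3.141, -0.0, -2.911]
force: [0.4, -3.1, -0.9]
width: 0.0003
```

```bash
python3 jx.py
```

```text
jig x,y of TCP -152.6 1.1 z 0.07639730492375056 F along -3.1 [ 0.38516403 -3.11560375 -0.89704292] t 21.1
```

Contact at TCP jig x of about −152.6, so the target is about −91. I'll push short of it first.

Call:
{"op": "arm_command", "data": {"motion": [[[0,2,0],[0,0,0],0],[[0,4,0],[0,0,0],0],[[0,4,0],[0,0,0],0],[[0,4,0],[0,0,0],0],[[0,4,0],[0,0,0],0],[[0,4,0],[0,0,0],0],[[0,4,0],[0,0,0],0],[[0,4,0],[0,0,0],0],[[0,4,0],[0,0,0],0],[[0,4,0],[0,0,0],0],[[0,4,0],[0,0,0],0],[[0,4,0],[0,0,0],0],[[0,2,0],[0,0,0],0],[[0,1,0],[0,0,0],0],[[0,0,0],[0,0,0],0],[[0,0,0],[0,0,0],0]]}}

```text
t: 22.43
eef_pos: [0.6147, -0.0988, 0.0763]
ee_rot: [-3.141, -0.002, -2.911]
force: [-1.3, -5.7, -0.5]
width: 0.001
```

```bash
python3 jx.py
python3 - <<'E'
from h import *
s=arm.get_state();a=arm.grab_frame('wrist');b=arm.grab_frame('top');cv2.imwrite('pics/w11.png',a[:,:,::-1]);cv2.imwrite('pics/t11.png',b[:,:,::-1])
c=cv2.resize(b[130:250,230:430],(640,384));d=cv2.resize(arm.grab_frame('side')[180:310,260:460],(0,0),fx=1.6,fy=1.6)
cv2.imwrite('pics/m11.png',np.vstack([np.hstack([c[:208*1+176],]),np.pad(d,((0,0),(0,320),(0,0)))])[:,:,::-1])
E
```

```text
jig x,y of TCP -103.7 2.1 z 0.07628666793619333 F along -5.2 [-1.33966461 -5.70348787 -0.45808323] t 22.4333
```

View pics/w11.png

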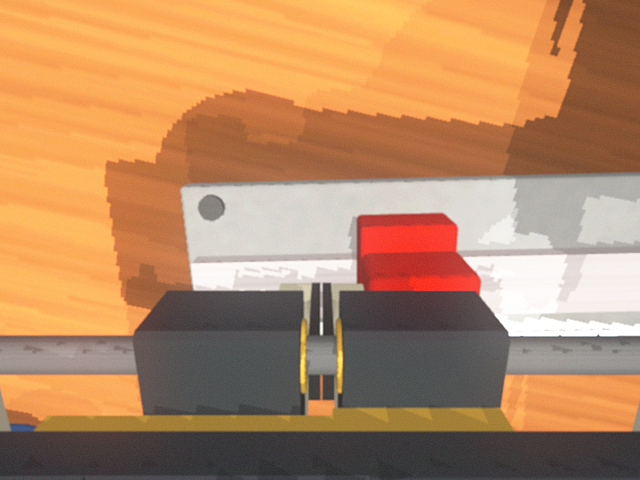

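The slide followed the fingers, but the pointer is hidden behind the gripper. I'll push about 8 mm more, then back off and look from above.

Call:
{"op": "arm_command", "data": {"motion": [[[0,2,0],[0,0,0],0],[[0,2,0],[0,0,0],0],[[0,2,0],[0,0,0],0],[[0,1,0],[0,0,0],0],[[0,1,0],[0,0,0],0],[[0,0,0],[0,0,0],0],[[0,0,0],[0,0,0],0]]}}

```text
t: 23.17
eef_pos: [0.6128, -0.0912, 0.0763]
ee_rot: [-3.141, -0.002, -2.911]
force: [-1.3, -5.6, -0.7]
width: 0.0002
```

```bash
python3 jx.py
```

```text
jig x,y of TCP -95.9 2.2 z 0.07627255911071237 F along -5.2 [-1.2682712  -5.60118232 -0.71774494] t 23.1667
```

Call:
{"op": "arm_command", "data": {"motion": [[[0,-5,0],[0,0,0],0],[[0,-15,0],[0,0,0],0],[[0,-10,-25],[0,0,0],0],[[0,0,-40],[0,0,0],0],[[-9,14,-38],[0,0,0],0],[[-12,18,-35],[0,0,0],0],[[-12,18,-33],[0,0,0],0],[[-7,10,0],[0,0,0],0],[[0,0,0],[0,0,0],0],[[0,0,0],[0,0,0],0],[[0,0,0],[0,0,0],0]]}}

```text
t: 24.08
eef_pos: [0.6454, -0.052, 0.2465]
ee_rot: [3.141, -0.001, -2.911]
force: [0.5, -0.3, -0.6]
width: 0.0001
```

```bash
cat > ptr.py <<'E'
from h import *
import sys
np.set_printoptions(precision=4,suppress=True)
s=arm.get_state();im=np.ascontiguousarray(arm.grab_frame('wrist')[:,:,::-1]);cv2.imwrite(sys.argv[1],im)
c=cam('wrist',s);h=cv2.cvtColor(im,cv2.COLOR_BGR2HSV);d=np.array([-.23,.9732,0]);H=np.array([.5653,.1194,0]);print(s['t'],s['eef_pos'])
for n,lo,hi in (('y',(22,150,100),(32,255,255)),('g',(50,120,50),(80,255,255))):
    m=cv2.inRange(h,lo,hi);m[285:]=0;k,l,st,ce=cv2.connectedComponentsWithStats(m)
    for i in range(1,k):
        if st[i,4]<15:continue
        x,y,w,hh,_=st[i]
        for f in (.2,.5,.8):
            v=int(y+f*hh);u=np.where(l[v]==i)[0].mean();print(n,st[i],round(u,1),v,[((px2w(c,u,v,z)-H)@d*1000+120).round(1) for z in (.076,.024,.016)])
E
python3 ptr.py pics/w12.png
```

```text
24.0833 [ 0.6454 -0.052   0.2465]
y [327 184   6  41 185] 329.5 192 [np.float64(-58.7), np.float64(-57.7), np.float64(-57.6)]
y [327 184   6  41 185] 330.0 204 [np.float64(-58.3), np.float64(-57.3), np.float64(-57.1)]
y [327 184   6  41 185] 330.0 216 [np.float64(-58.3), np.float64(-57.2), np.float64(-57.1)]
g [326 210  18  17 157] 335.0 213 [np.float64(-54.6), np.float64(-52.9), np.float64(-52.7)]
g [326 210  18  17 157] 337.0 218 [np.float64(-53.1), np.float64(-51.2), np.float64(-50.9)]
g [326 210  18  17 157] 336.6 223 [np.float64(-53.4), np.float64(-51.5), np.float64(-51.2)]
```

View pics/w12.png

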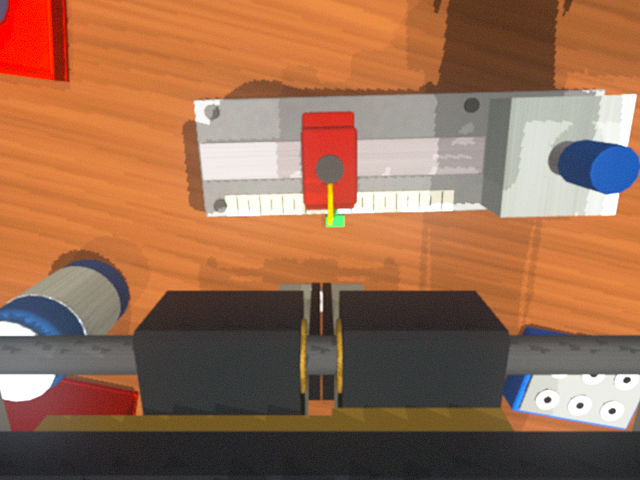

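The pointer at (330,204) is about 4.7 mm short of the green clip's centre at (335,218). The force-and-travel estimate says 4.8 mm, which agrees. I'll go back and tap about 4 mm more.

Call:
{"op": "arm_command", "data": {"motion": [[[7,-10,0],[0,0,0],0],[[12,-18,33],[0,0,0],0],[[12,-18,35],[0,0,0],0],[[9,-14,38],[0,0,0],0],[[0,0,40],[0,0,0],0],[[0,0,25],[0,0,0],0],[[0,10,0],[0,0,0],0],[[0,10,0],[0,0,0],0],[[0,5,0],[0,0,0],0],[[0,0,0],[0,0,0],0],[[0,0,0],[0,0,0],0]]}}

```text
t: 25.05
eef_pos: [0.6162, -0.0943, 0.0786]
ee_rot: [-3.141, 0.003, -2.909]
force: [-0.4, 0.0, 0.7]
width: 0.0
```

```bash
python3 jx.py
```

```text
jig x,y of TCP -99.7 -0.4 z 0.07858621601313004 F along 0.1 [-0.39646978  0.00209711  0.72556432] t 25.05
```

Now 7.8 mm to reach −92.

Call:
{"op": "arm_command", "data": {"motion": [[[0,2,0],[0,0,0],0],[[0,2,0],[0,0,0],0],[[0,1,0],[0,0,0],0],[[0,1,0],[0,0,0],0],[[0,0.5,0],[0,0,0],0],[[0,0.5,0],[0,0,0],0],[[0,0,0],[0,0,0],0],[[0,0,0],[0,0,0],0]]}}

```text
t: 25.72
eef_pos: [0.6142, -0.0893, 0.0774]
ee_rot: [-3.14, 0.001, -2.911]
force: [1.1, -5.2, 2.9]
width: 0.0003
```

```bash
python3 jx.py
```

```text
jig x,y of TCP -94.3 0.4 z 0.07740432876740395 F along -5.3 [ 1.06456595 -5.23118696  2.91752663] t 25.7167
```

Call:
{"op": "arm_command", "data": {"motion": [[[0,1,0],[0,0,0],0],[[0,0.8,0],[0,0,0],0],[[0,0.5,0],[0,0,0],0],[[0,0,0],[0,0,0],0],[[0,0,0],[0,0,0],0]]}}

```text
t: 26.13
eef_pos: [0.6137, -0.0871, 0.0774]
ee_rot: [-3.14, 0.001, -2.911]
force: [0.9, -6.0, 4.4]
width: 0.0002
```

```bash
python3 jx.py
```

```text
jig x,y of TCP -92.1 0.4 z 0.07741646632805203 F along -6.0 [ 0.9134734  -5.95868524  4.44595559] t 26.1333
```

Call:
{"op": "arm_command", "data": {"motion": [[[0,-5,0],[0,0,0],0],[[0,-15,0],[0,0,0],0],[[0,-10,-25],[0,0,0],0],[[0,0,-40],[0,0,0],0],[[-9,14,-38],[0,0,0],0],[[-12,18,-35],[0,0,0],0],[[-12,18,-33],[0,0,0],0],[[-7,8,0],[0,0,0],0],[[0,0,0],[0,0,0],0],[[0,0,0],[0,0,0],0],[[0,0,0],[0,0,0],0]]}}

```text
t: 27.05
eef_pos: [0.6447, -0.05, 0.2463]
ee_rot: [3.141, -0.002, -2.911]
force: [0.1, -0.7, -0.1]
width: 0.0004
```

```bash
python3 ptr.py pics/w13.png
python3 - <<'E'
from h import *
a=cv2.imread('pics/w13.png')[150:240,280:400];b=arm.grab_frame('side')[100:,150:590,::-1]
t=arm.grab_frame('top')[120:320,100:540,::-1]
L=np.vstack([b[:380],]);R_=np.vstack([cv2.resize(a,(360,270),interpolation=0),cv2.resize(t,(360,110))])
cv2.imwrite('pics/f13.png',np.hstack([L,R_]))
E
```

```text
27.05 [ 0.6447 -0.05    0.2463]
y [329 184   6  41 180] 331.5 192 [np.float64(-55.1), np.float64(-53.9), np.float64(-53.7)]
y [329 184   6  41 180] 332.0 204 [np.float64(-54.7), np.float64(-53.4), np.float64(-53.2)]
y [329 184   6  41 180] 331.5 216 [np.float64(-55.0), np.float64(-53.8), np.float64(-53.6)]
g [323 215  19  12 149] 332.3 217 [np.float64(-54.4), np.float64(-53.1), np.float64(-52.9)]
g [323 215  19  12 149] 332.4 221 [np.float64(-54.3), np.float64(-52.9), np.float64(-52.7)]
g [323 215  19  12 149] 333.1 224 [np.float64(-53.8), np.float64(-52.4), np.float64(-52.1)]
```

View pics/f13.png

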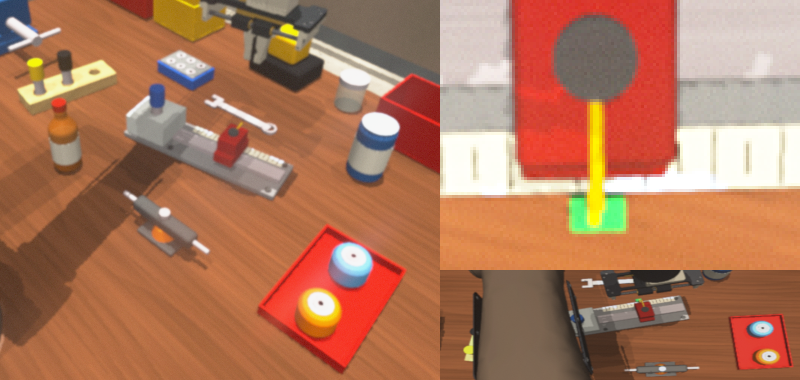

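The side view shows the wheel flat in the free half of the tray, the blue pin upright in the block and everything else in place. In the close-up the pointer sits on the green clip, about 1–2 mm short and not past. I'm handing in.

```bash
python3 -c "
from station import arm
print(arm.job_done(),arm.get_state()['t'])"
```

```text
the job is handed in; nothing more can be done
the job is handed in; nothing more can be done
```

The wheel jig is ready, done in the order asked, and I handed the job in at about 27 s of the 72 s allowed.

- **Wheel:** the light-blue wheel lies flat in the free half of the red tray. I released it only after it touched down at about 6 N, and the last side view shows it clear of the orange wheel.
- **Pin:** the blue-headed pin stands upright in the blind hole. It met no resistance going in and stopped at the depth expected for fully home, where I pressed it with 14 N. I did not measure its depth again after letting go, but it looks upright in the later pictures.
- **Slide:** the pointer is on the green mark and not past it. The final close-up shows it centred on the green clip. Measurement puts it 0.5–2 mm short, depending on the height assumed for the pointer. Finger travel from first contact (60.5 mm of an estimated 61.5 mm) puts it about 1 mm short, so the two agree within about 1.5 mm.
- **Everything else:** the other pins, orange wheel, truck and oil bottle look undisturbed in the last pictures. The arm was clear of everything when I handed in.

No check failed. The top camera's first estimate of the blue pin was about 6 mm off from the wrist camera's, so I used the wrist camera. I viewed 12 pictures, two past the budget of 10.

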